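# Snap the carrying handle into the sample-tube carrier

### The arm

A 6-joint arm with a two-finger parallel gripper is mounted at the origin on the work surface. World frame = base frame: x ahead of the robot, y to its left, z up, the work surface at z = 0. Lengths are in m, angles in rad, forces in N, time in s.
With the tool pointing down it reaches from about 0.225 to 0.875 m from the base axis. Payload 3.4 kg.
Tool frame: the origin (TCP) lies on the centre line of the jaws, within the pads' length; the fingertips stand 17 mm ahead of it and the grasp point (between the pads) lies 2 mm behind it (manip.finger_overhang is the distance from the TCP to the fingertips, in m); y points along the fingers, x is the direction in which the jaws open and shut, and the axes are right-handed (so a half turn about y gives the same grasp; the last joint's range is limited). The gripper opens to 85 mm and grips with 20 to 120 N. Pads are 22 mm wide; open, the fingers measure 114 mm over their backs; the gripper's body (76 mm by 85 mm) begins 54 mm behind the grasp point. The pads swing forward as they close: fully open they stand 13 mm farther back than shut.
Start: joints at [1.222, 0.276, 1.505, -0, 1.361, -0.121], TCP at [0.13, 0.56, 0.248] pointing down, gripper open.
Joint ranges: [-2.89, 2.89], [-0.75, 2.08], [0.22, 2.7], [-1.18, 4.32], [0.11, 2.71], [-2.7, 2.7]. Speed limits (rad/s): [2.57, 2.57, 3.14, 3.14, 3.14, 3.14].

### API

Orientations are given as a unit quaternion [w, x, y, z].
In Python, from rig import manip gives the robot as it stands.
- The arm moves only by the tool arm_command, never from a script. Its argument "commands" is a list of rows, each a list of 3 entries, a list of its own where there are three numbers: the finger opening in cm, from 0 to 8.54, then the shift along the world's x, y, z in cm, then the turn about the world's z in rad. A call has 1 to 12 rows; each row shifts and turns the commanded pose from where the row before left it; what a row does not reach is not made up. A row lasts 1/10 s, in which the tool goes at most 50 mm and 8.59 degrees, less where a joint would pass 70% of its speed; a pose out of reach is approached as far as the arm can. A call with a gripper value outside its range is refused whole. The fingers move at their own pace and stop on an object; "grip_force" is the grip in N (left out, the last holds). Time passes only in rows, so rows that do not move let the fingers close. It gives the time, the measured TCP pose, the force and the opening at its end, in the units of the state.
- manip.get_state(): the state, without advancing time (a new reading comes with each control period).
- manip.get_image(name): name is "side" or "top" or "wrist"; returns a dict with "pixels" (400x640x3 uint8, red, green, blue), "range_z" (400x640 float32, m along the optical axis (not along the pixel's ray), 0 where there is no reading), "intrinsics" (3x3 intrinsics, pixels), "R" (3x3) and "t" (3): a world point X has camera coordinates R X + t. Camera axes: x right, y down, z forward; pixel columns grow to the right and rows downward; lengths in m; the calibration is good to about 2 mm. A picture is of the moment at which its call begins.
- manip.sign_off(): hands the job in, once; it reports no verdict.
The state is a dict: "clock": time; "qpos": joint angles; "qd": joint speeds; "effort": joint torques, N m; "position": TCP position; "ee_rot": TCP orientation; "contact_force": force on the tool from outside, world axes, zero at the start; "moment": the same for the moment, N m; "width": finger opening in m.
Only numpy, scipy, OpenCV 4.12 (cv2) and the standard library are available. Lean on these libraries where they do the work, as an engineer would, in place of code of your own. Each camera call takes 0.05 s, during which the arm holds its last target.

### The job

Fit the blue T-handle to the sample-tube carrier: squeeze the orange spring button on the handle's square stub flush, slide the stub down into the carrier's square column with the button on the side of the column's window until the column traps the button, then push the handle gently fully home so that the button pops out through the window. Let go, do not force anything, and leave the other things on the bench where they are.

Things in the scene. Friction and masses are not known exactly. Their poses are not given: they have to be found in the camera images.
- handle_center (a point): Centre of the loose T-handle (about 180 g), 44 mm above its foot; z up along the stub; it starts upright on its foot on the bench. Stub: dark steel, 26 mm square, from the foot (44 mm below; lowest 3 mm taper to 24 mm) to 26 mm above. The orange spring button is in its +y face, its middle 3 mm below this height: gripping along y over it squeezes it against the plain -y face.
- handle_foot (a point): Centre of the underside of the handle's stub; same axes as handle_center.
- bar_top (a point): Centre of the flat top of the handle's blue crossbar, 88 mm above the foot. The bar is 130 mm long along x, 18 mm wide in y, 18 mm thick, its underside 70 mm above the foot.
- handle_button (a joint): Travel of the orange button, m: 0 = fully out (5 mm proud of the stub), 0.005 = flush. Spring 3.5 N out, 7 N flush. 12 mm wide, 22 mm tall, from 30 to 52 mm above the foot, square-edged: it does not ride in over a rim by itself. Pressing any part of its face sinks all of it; fingers on its upper part leave its lower end free to enter the column and be trapped before they let go.
- column_rim (a point): Centre of the open top of the carrier's upright square aluminium column, 95 mm above the bench: inside 27.5 mm square, walls 4 mm, 85 mm deep, x and y square with the walls. Fully home, the crossbar's underside rests on this rim, the foot 70 mm below it. A trapped button holds the handle by friction; sliding it on takes about 3 to 12 N. Keep contact between handle and carrier under 35 N.
- column_window (a point): Centre, on the outer face, of the window (16 mm wide, 26.5 mm tall) through the column's +y wall, 30 mm below the rim; an orange mark above it. The handle's button must face this side (handle axes parallel to column_rim's, not half a turn round). The button springs out into it only in the last 1.5 mm before fully home.
- carrier: Sample-tube carrier, does not move: blue tray 250 mm in x by 170 mm in y with two racks of tubes up to 47 mm high either side (y) of the column in its middle; origin under the column, on the bench.
- timer: White bench timer, 70 x 62 x 22 mm, loose bystander; origin under its centre.
- tip_box: Blue pipette-tip box with pale lid, 87 x 122 x 81 mm, loose bystander; origin under its centre.
- jar: Glass jar, 66 mm in diameter, 110 mm tall, loose bystander; origin under its centre.
- pipette: White and grey hand pipette lying down, about 230 mm long along its x axis, loose bystander; origin on the bench below its middle.
Things that resemble listed ones, but are neither listed nor needed, are in the scene too. Several things look just like the part that bears handle_center: the one meant starts farthest from the robot's base.

How it is judged:
On the way, in this order (a step that is already met when the one before it is completed fails the run):
1. the handle is lifted off the bench with its button squeezed flush (value of joint handle_button above 0.004 m and height (world z) of handle_foot above 0.02 m), for 0.1 s.
2. the stub is in the column with the button trapped flush inside it and the fingers off it (value of joint handle_button above 0.0025 m and z of handle_foot in the frame of column_rim below -0.03 m and horizontal distance between handle_foot and column_rim below 0.006 m and contact force between the fingers and handle_button below 0.05 N), for 0.1 s.
At the end, for the whole second after the job is handed in: The handle is upright and at rest in the column, its foot at least 67 mm below the rim (70 mm is fully home) and within 4 mm of the column's axis, square with it within 0.12 rad, and its button has popped out through the window (less than 2.5 mm pressed in) (value of joint handle_button below 0.0025 m and z of handle_foot in the frame of column_rim below -0.067 m and horizontal distance between handle_foot and column_rim below 0.004 m and angle between the y axis of handle_foot and the y axis of column_rim, either way round below 0.12 rad and angle between handle_foot's own z axis and vertical below 0.08 rad and linear speed of handle below 0.02 m/s); the robot touches nothing.
It fails at once if the handle is forced against the carrier with more than 35 N (contact force between handle and carrier above 35 N).
It fails at once if the robot pushes on the carrier with more than 35 N (contact force between any of the fingers, the arm and carrier above 35 N).
It fails at once if a bystander is moved more than 20 mm (distance of any of timer, tip_box, jar, pipette from where it was at the start of the episode above 0.02 m).
It also fails if it takes over 64 s, if anything falls off the work surface, if the arm or the gripper's body presses on something with over 40 N, if the wrist force passes 120 N, or if a joint passes its speed limit or range.

## Working session

There is one attempt and no reset: what is moved stays moved. The work goes in short steps, Python scripts to look and compute and a tool call to move; the robot and the scene stay as the last step left them, time stands still between calls to the robot, and variables do not carry over. Pictures are saved under pics/ and viewed, and the job is handed in when it is done.

Besides the shell and the picture viewer there is one more tool, called after "Emit:" by a JSON object that holds its "api" and its "payload". arm_command: Moves the arm, as the interface text tells. Its arguments: {"type":"object","properties":{"commands":{"type":"array"},"grip_force":{"type":"number"}},"required":["commands"]}

```bash
mkdir -p pics; ls; cat > h.py <<'E'
import numpy as np, cv2
from rig import manip
def grab(n,tag):
    d=manip.get_image(n); np.savez(f'{tag}.npz',**{k:np.array(v) for k,v in d.items()})
    cv2.imwrite(f'pics/{tag}.png',cv2.cvtColor(d['pixels'],cv2.COLOR_RGB2BGR)); return d
def load(tag): return dict(np.load(f'{tag}.npz'))
def wpt(d,u,v,z=None):
    K,R,t=d['intrinsics'],d['R'],d['t']
    if z is None: z=d['range_z'][int(v),int(u)]
    return R.T@(np.linalg.inv(K)@np.array([u,v,1.])*z-t)
def ray(d,u,v,h):
    K,R,t=d['intrinsics'],d['R'],d['t']
    c=-R.T@t; r=R.T@np.linalg.inv(K)@np.array([u,v,1.]); return c+r*(h-c[2])/r[2]
def proj(d,X):
    p=d['intrinsics']@(d['R']@np.array(X)+d['t']); return p[:2]/p[2]
def crop(tag,out,u0,v0,u1,v1,s):
    im=cv2.imread(f'pics/{tag}.png')[v0:v1,u0:u1]; cv2.imwrite(f'pics/{out}.png',cv2.resize(im,None,fx=s,fy=s,interpolation=cv2.INTER_CUBIC))
E
python3 - <<'E'
from h import *
for n in ['side','top','wrist']:
    d=grab(n,n+'0'); print(n,-d['R'].T@d['t'],d['R'][2])
print(manip.get_state())
E
```

```text
pics
side [ 0.51471923 -0.77788472  0.79726188] [ 0.02282565  0.74932734 -0.66180626]
top [0.31400705 0.01163356 1.24988082] [ 0.19054281  0.00662443 -0.98165654]
wrist [0.05823753 0.57741478 0.37382418] [ 0.28199657 -0.06638367 -0.95711605]
{'clock': 0.15, 'qpos': array([ 1.22199863e+00,  2.76447773e-01,  1.50582518e+00, -6.65200416e-06,
        1.36069565e+00, -1.21032379e-01]), 'qd': array([-0.00037224, -0.00070439, -0.00410672,  0.00183621, -0.00087417,
        0.00034057]), 'effort': array([-7.63826138e-04, -4.17153704e+01, -2.46028680e+01, -4.83326239e-04,
        7.81274313e-03,  4.14272861e-06]), 'position': array([0.12973684, 0.55980168, 0.24764636]), 'ee_rot': array([-0.55332265,  0.55383551,  0.43952974, -0.44035654]), 'contact_force': array([ 0.22075652,  0.72410093, -0.32976557]), 'moment': array([-0.02800417,  0.01632788, -0.005725  ]), 'width': 0.08531257834003593}
```

View pics/side0.png

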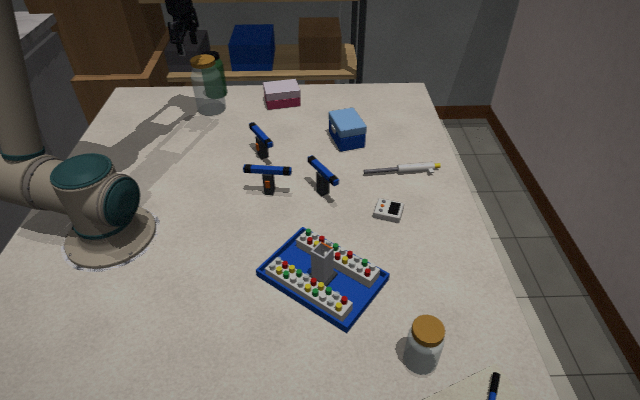

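View pics/top0.png

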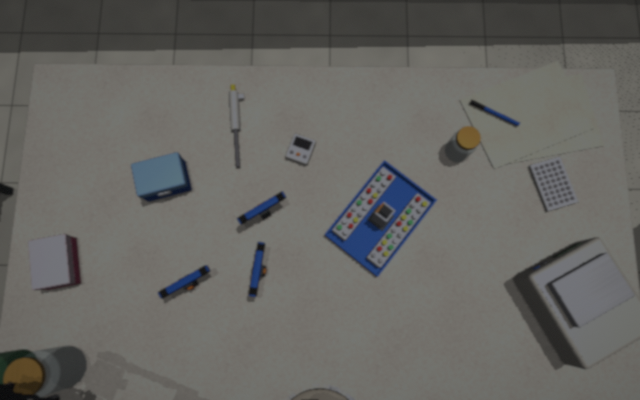

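View pics/wrist0.png

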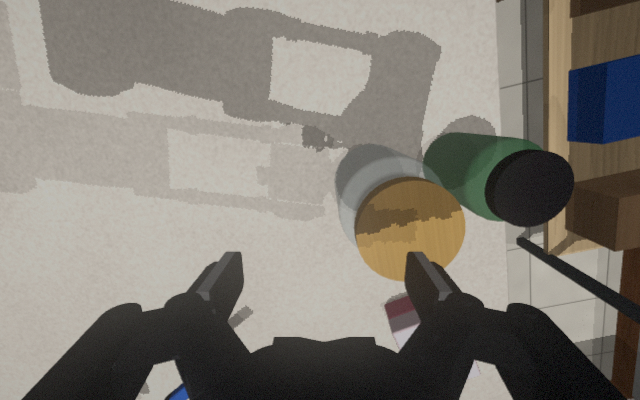

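```bash
python3 - <<'E'
from h import *
np.set_printoptions(precision=4,suppress=True)
d=load('top0')
for u,v in [(262,208),(257,268),(185,282),(384,211),(300,150),(160,172),(466,138),(237,120),(383,164),(435,200),(375,274),(326,236),(50,262),(55,360)]:
    p=wpt(d,u,v); print((u,v),p,np.hypot(*p[:2]))
crop('top0','c_h',130,170,310,310,4.4); crop('top0','c_c',310,150,450,290,4.3)
crop('side0','c_s',220,100,420,250,4); crop('side0','c_sc',240,215,400,335,5)
E
```

```text
(262, 208) [0.5322 0.1451 0.0874] 0.5516661896714342
(257, 268) [0.3884 0.1525 0.0848] 0.4173161784083196
(185, 282) [0.3536 0.32   0.0873] 0.47691330534141496
(384, 211) [ 0.5389 -0.1568  0.0296] 0.5612857713491646
(300, 150) [0.6986 0.0585 0.0246] 0.7010868081260477
(160, 172) [0.6203 0.3996 0.0824] 0.737878827980706
(466, 138) [ 0.7064 -0.3471  0.1106] 0.7870451183361881
(237, 120) [0.7807 0.2266 0.0205] 0.8128927113078412
(383, 164) [ 0.6666 -0.1583  0.0132] 0.685110816401502
(435, 200) [ 0.5708 -0.2887  0.0202] 0.6396265706620488
(375, 274) [ 0.3812 -0.1332  0.022 ] 0.4038199028759706
(326, 236) [ 0.4772 -0.0113  0.0028] 0.47729710393356417
(50, 262) [0.3981 0.6555 0.0636] 0.766941369490538
(55, 360) [0.1803 0.5804 0.1366] 0.6077506307937988
```

View pics/c_h.png

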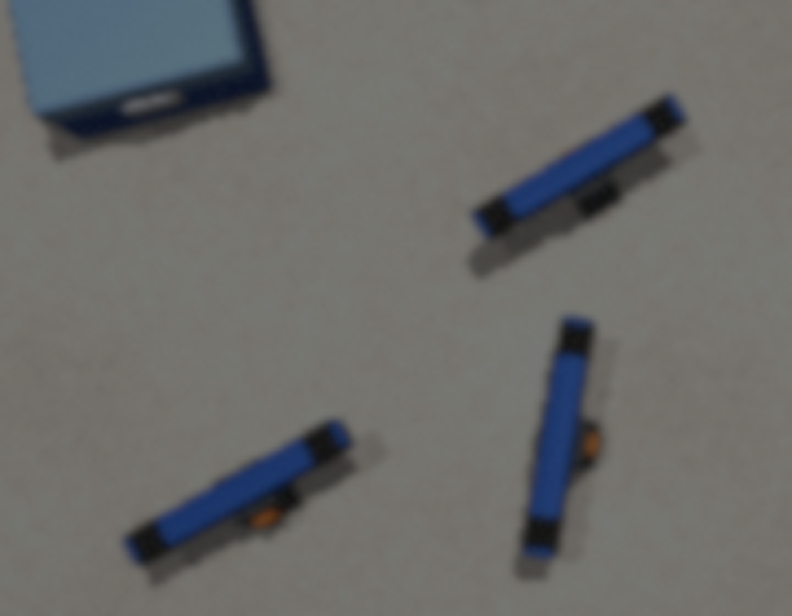

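View pics/c_c.png

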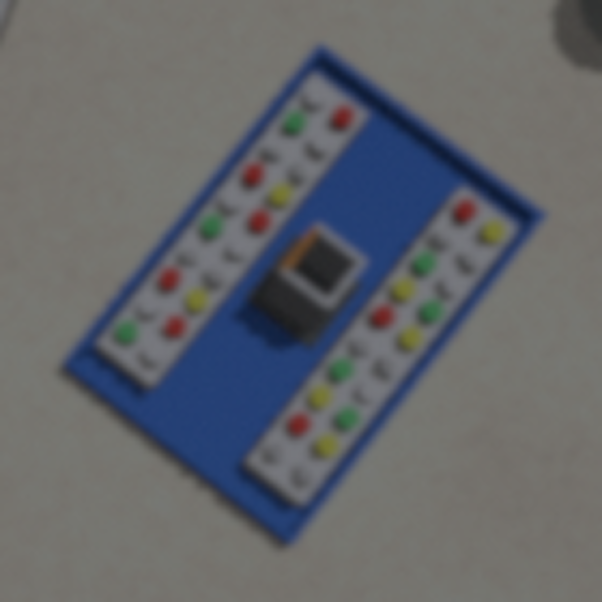

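View pics/c_s.png

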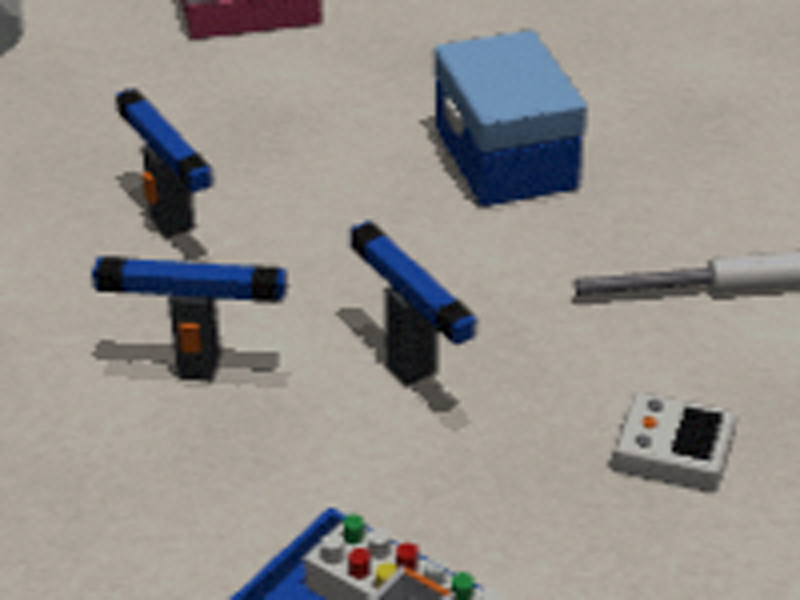

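View pics/c_sc.png

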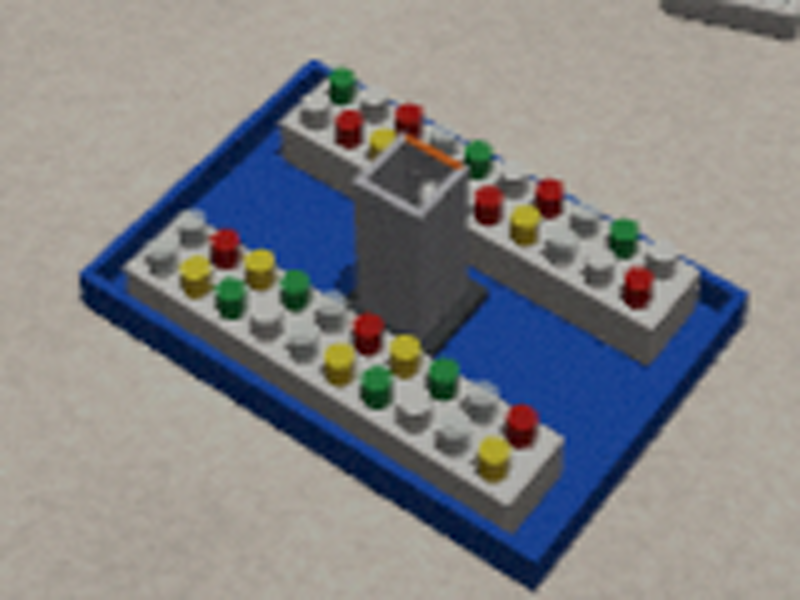

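```bash
cat >> h.py <<'E'
def cloud(d):
    K,R,t=d['intrinsics'],d['R'],d['t']; z=d['range_z']
    v,u=np.mgrid[0:z.shape[0],0:z.shape[1]]
    c=np.stack([u,v,np.ones_like(z)],-1)@np.linalg.inv(K).T*z[...,None]
    return (c-t)@R
E
python3 - <<'E'
from h import *
np.set_printoptions(precision=4,suppress=True)
for n in ['top0','side0']:
    d=load(n); W=cloud(d); ok=d['range_z']>0
    for nm,c,r,h in [('handle',(0.532,0.145),0.085,(0.08,0.1)),('rim',(0.53,-0.155),0.04,(0.085,0.105)),('tray',(0.53,-0.155),0.2,(0.006,0.03)),('benchH',(0.6,0.06),0.05,(-0.01,0.01))]:
        m=ok&(np.hypot(W[...,0]-c[0],W[...,1]-c[1])<r)&(W[...,2]>h[0])&(W[...,2]<h[1])
        P=W[m]
        if len(P)<5: print(n,nm,len(P));continue
        (cx,cy),(w,hh),a=cv2.minAreaRect((P[:,:2]*1000).astype(np.float32))
        b=cv2.boxPoints(((cx,cy),(w,hh),a)); e1,e2=b[1]-b[0],b[2]-b[1]
        e=e1 if np.linalg.norm(e1)>np.linalg.norm(e2) else e2
        print(n,nm,len(P),'c',cx,cy,'size',w,hh,'long ang',np.degrees(np.arctan2(e[1],e[0])),'medz',np.median(P[:,2]),'mean',P.mean(0))
from scipy.spatial.transform import Rotation as Ro
q=manip.get_state()['ee_rot']; print(Ro.from_quat(np.r_[q[1:],q[0]]).as_matrix())
E
```

```text
top0 handle 421 c 505.3031005859375 128.87490844726562 size 87.85154724121094 129.62875366210938 long ang -58.209965 medz 0.08644901269202769 mean [0.5318 0.147  0.0864]
top0 rim 112 c 526.7382202148438 -150.2180633544922 size 35.68825149536133 37.193756103515625 long ang -36.74506 medz 0.09314512021221677 mean [ 0.5265 -0.1499  0.0929]
top0 tray 2031 c 524.37744140625 -151.29971313476562 size 353.3946228027344 336.7666320800781 long ang 25.16693 medz 0.019041509237240597 mean [ 0.5245 -0.1493  0.0178]
top0 benchH 1077 c 600.073486328125 59.09870147705078 size 99.17877197265625 97.59977722167969 long ang 22.863115 medz -0.0012566859425411027 mean [ 0.6002  0.0587 -0.0014]
side0 handle 266 c 518.494140625 128.33590698242188 size 88.64860534667969 127.2770004272461 long ang -46.471264 medz 0.08758975392708723 mean [0.5331 0.1409 0.0869]
side0 rim 200 c 527.4530639648438 -150.73818969726562 size 38.69458770751953 36.482704162597656 long ang 50.852814 medz 0.09297345759508238 mean [ 0.527  -0.1524  0.0922]
side0 tray 2698 c 526.9044799804688 -150.60707092285156 size 173.79043579101562 251.81082153320312 long ang -38.132687 medz 0.017662532211471467 mean [ 0.5256 -0.1768  0.0167]
side0 benchH 767 c 600.0128173828125 60.027366638183594 size 96.2463607788086 99.20604705810547 long ang -30.90909 medz 0.00022569989949411628 mean [0.6001 0.059  0.0002]
[[ 0.2258 -0.0005 -0.9742]
 [ 0.9742 -0.0013  0.2258]
 [-0.0014 -1.      0.0002]]
```

```bash
python3 - <<'E'
from h import *
for n in ['top0','side0']:
    d=load(n); W=cloud(d); ok=d['range_z']>0
    m=(ok&(W[...,2]>0.08)&(W[...,2]<0.1)).astype(np.uint8)
    nl,lab=cv2.connectedComponents(m)
    u,v=proj(d,(0.532,0.145,0.087)); print(u,v)
    l=lab[int(v),int(u)]; P=W[lab==l]
    (cx,cy),(w,hh),a=cv2.minAreaRect((P[:,:2]*1000).astype(np.float32))
    c=P[:,:2].mean(0); e=np.linalg.svd(P[:,:2]-c,full_matrices=False)[2][0]
    print(n,l,len(P),cx,cy,w,hh,a,'svd',np.degrees(np.arctan2(e[1],e[0])),c)
    # rim svd
    if 1:
        for u0,v0,s in []: pass
# tray edges top: line fits at corners
d=load('top0')
C=np.array([ray(d,310+x/4.3,150+y/4.3,0.02)[:2] for x,y in [(320,47),(543,215),(290,545),(65,370)]]); print(C,C.mean(0))
for a,b in [(3,0),(2,1)]: e=C[b]-C[a]; print(np.degrees(np.arctan2(e[1],e[0])),np.linalg.norm(e))
E
```

```text
262.0639205547385 208.12659492671523
top0 39 409 534.51171875 146.97799682617188 19.124095916748047 129.62875366210938 31.79004669189453 svd 122.13523440063561 [0.53427749 0.1470249 ]
321.14250307715474 168.01978403450352
side0 10 255 536.1087646484375 144.83253479003906 20.347965240478516 129.17117309570312 31.661510467529297 svd -57.78705682961012 [0.53668979 0.14075155]
[[ 0.67293715 -0.16113032]
 [ 0.57085025 -0.29203264]
 [ 0.37465485 -0.13939771]
 [ 0.47476594 -0.00874552]] [ 0.52330205 -0.15032655]
-37.55867341707356 0.24998590728810577
-37.88198812517914 0.24857606109849636
```

Handle candidates in the top image: (262,208), 0.55 m out; (185,282), 0.48 m; (257,268), 0.42 m. The one I want is the farthest, (262,208). In the crop its button is hidden on the +x+y face. The column's orange mark is also on its +x+y side.

Emit:
{"api": "arm_command", "payload": {"commands": [[5.5,[3.3,-3.4,0],-0.065],[5.5,[3.4,-3.4,0],-0.065],[5.5,[3.4,-3.4,0],-0.065],[5.5,[3.4,-3.4,0],-0.065],[5.5,[3.4,-3.5,0],-0.065],[5.5,[3.4,-3.5,0],-0.065],[5.5,[3.4,-3.5,0],-0.065],[5.5,[3.4,-3.5,0],-0.065],[5.5,[3.4,-3.5,0],-0.065],[5.5,[3.4,-3.5,0],-0.065],[5.5,[3.4,-3.5,0],-0.065],[5.5,[3.2,-3.3,0],-0.07]], "grip_force": 30}}

```text
clock: 1.35
position: [0.536, 0.1443, 0.2481]
ee_rot: [0.68, -0.68, -0.194, 0.194]
contact_force: [1.2, 0.4, 0.8]
width: 0.055
```

```bash
cat >> h.py <<'E'
def st():
    from scipy.spatial.transform import Rotation as Ro
    s=manip.get_state(); q=s['ee_rot']; M=Ro.from_quat(np.r_[q[1:],q[0]]).as_matrix()
    print('t',s['clock'],'pos',s['position'].round(4),'jaw',np.degrees(np.arctan2(M[1,0],M[0,0])).round(2),'ydown',M[:,1].round(4),'F',s['contact_force'].round(2),'w',round(s['width'],4)); return s
E
python3 - <<'E'
from h import *
grab('wrist','wrist1'); grab('side','side1'); st()
E
```

```text
t 1.45 pos [0.5389 0.1418 0.2476] jaw 31.6 ydown [ 0.0022 -0.0025 -1.    ] F [-0.29 -0.35 -0.28] w 0.0551
```

View pics/wrist1.png

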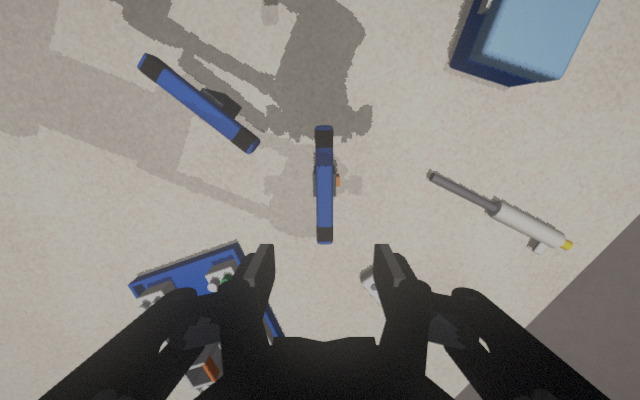

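View pics/side1.png

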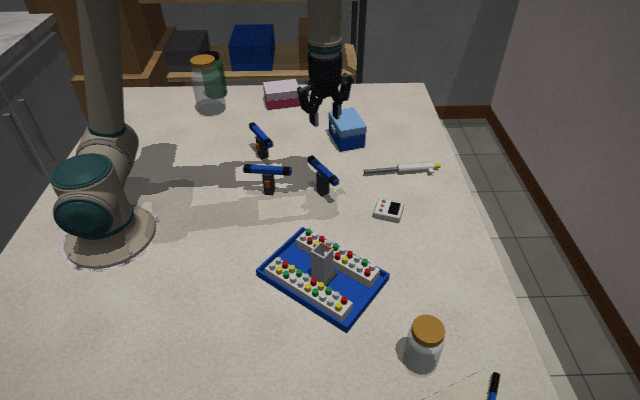

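```bash
python3 - <<'E'
from h import *
for n in ['wrist1']:
    d=load(n); W=cloud(d); ok=d['range_z']>0
    m=(ok&(W[...,2]>0.08)&(W[...,2]<0.1)).astype(np.uint8)
    nl,lab=cv2.connectedComponents(m)
    for u,v in [(324,190)]:
        P=W[lab==lab[v,u]]
        r=cv2.minAreaRect((P[:,:2]*1000).astype(np.float32)); e=np.linalg.svd(P[:,:2]-P[:,:2].mean(0),full_matrices=False)[2][0]
        print(len(P),r,np.degrees(np.arctan2(e[1],e[0])),P[:,2].mean())
st()
E
```

```text
2026 ((534.4194946289062, 148.33143615722656), (18.078968048095703, 127.7962417602539), 32.16255187988281) -57.89261512270839 0.08835879654705896
t 1.45 pos [0.5389 0.1418 0.2476] jaw 31.6 ydown [ 0.0022 -0.0025 -1.    ] F [-0.29 -0.35 -0.28] w 0.0551
```

Emit:
{"api": "arm_command", "payload": {"commands": [[5.5,[-0.2,0.3,0],0.005],[5.5,[-0.2,0.2,0],0],[5.5,[0,0,0],0]]}}

```text
clock: 1.75
position: [0.5293, 0.1526, 0.2484]
ee_rot: [0.679, -0.679, -0.197, 0.197]
contact_force: [-0.2, 0.9, -0.2]
width: 0.0552
```

```bash
python3 - <<'E'
from h import *
st()
E
```

```text
t 1.75 pos [0.5293 0.1526 0.2484] jaw 32.39 ydown [-8.e-04  5.e-04 -1.e+00] F [-0.18  0.93 -0.21] w 0.0552
```

Emit:
{"api": "arm_command", "payload": {"commands": [[5.5,[0.4,-0.4,-2],-0.005],[5.5,[0,0,-4],0],[5.5,[0,0,-3],0],[5.5,[0,0,-1],0],[5.5,[0,0,0],0],[5.5,[0,0,0],0],[5.5,[0,0,0],0]]}}

```text
clock: 2.45
position: [0.5361, 0.1477, 0.1502]
ee_rot: [-0.68, 0.68, 0.196, -0.194]
contact_force: [0.3, -0.1, -0.1]
width: 0.0553
```

```bash
python3 - <<'E'
from h import *
st(); grab('wrist','wrist2')
d=load('wrist2'); W=cloud(d); ok=d['range_z']>0
m=(ok&(W[...,2]>0.08)&(W[...,2]<0.1)).astype(np.uint8)
nl,lab=cv2.connectedComponents(m)
u,v=map(int,proj(d,(0.535,0.1465,0.088)));print(u,v)
P=W[lab==lab[v,u]]
r=cv2.minAreaRect((P[:,:2]*1000).astype(np.float32)); e=np.linalg.svd(P[:,:2]-P[:,:2].mean(0),full_matrices=False)[2][0]
print(len(P),r,np.degrees(np.arctan2(e[1],e[0])),P[:,2].mean())
E
```

```text
t 2.45 pos [0.5361 0.1477 0.1502] jaw 32.0 ydown [ 3.8e-03  6.0e-04 -1.0e+00] F [ 0.34 -0.13 -0.05] w 0.0553
320 226
4144 ((534.77783203125, 148.22352600097656), (18.404260635375977, 129.07528686523438), 32.16880798339844) -57.799047137440446 0.08840096453643927
```

View pics/wrist2.png

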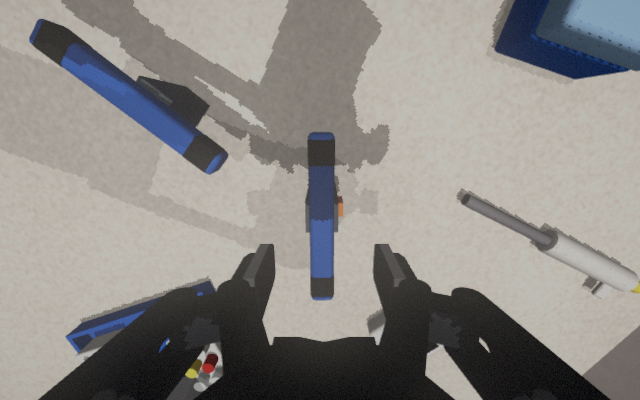

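Emit:
{"api": "arm_command", "payload": {"commands": [[5.5,[0,0.1,-2],0],[5.5,[0,0,-3],0],[5.5,[0,0,-2.4],0],[5.5,[0,0,-1.2],0],[5.5,[0,0,0],0],[5.5,[0,0,0],0],[5.5,[0,0,0],0]]}}

```text
clock: 3.2
position: [0.5361, 0.1484, 0.0638]
ee_rot: [-0.68, 0.68, 0.196, -0.194]
contact_force: [-1.0, 0.2, 0.2]
width: 0.0551
```

```bash
python3 - <<'E'
from h import *
st(); grab('wrist','wrist3');grab('side','side3'); crop('side3','side3c',270,100,390,210,6); st()
E
```

```text
t 3.2 pos [0.5361 0.1484 0.0638] jaw 31.97 ydown [ 3.1e-03  5.0e-04 -1.0e+00] F [-1.04  0.23  0.17] w 0.0551
t 3.3 pos [0.5358 0.1483 0.0636] jaw 31.97 ydown [ 2.6e-03  5.0e-04 -1.0e+00] F [-0.41 -0.64  0.47] w 0.0552
```

View pics/wrist3.png

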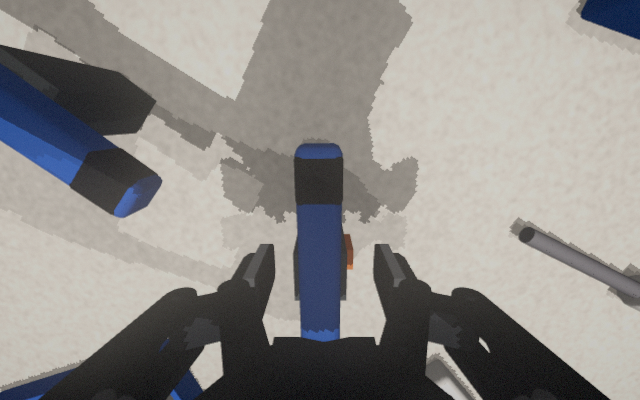

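View pics/side3c.png

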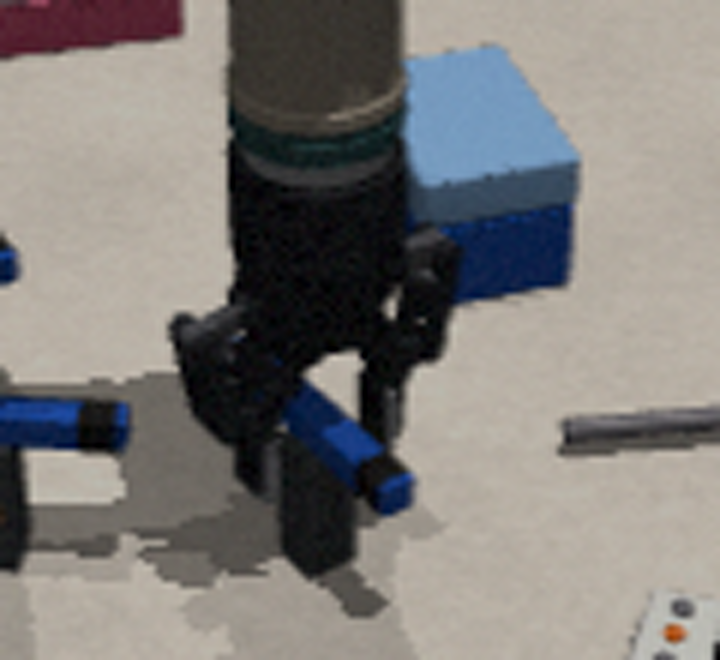

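```bash
python3 - <<'E'
from h import *
np.set_printoptions(precision=4,suppress=True)
d=load('side3')
for x,y in [(262,493),(268,485),(262,470),(275,470),(255,480),(240,470),(260,450)]:
    print(x,y,wpt(d,270+x/6,100+y/6))
# finger cloud
W=cloud(d); y=np.array([np.cos(np.radians(32)),np.sin(np.radians(32))]); x=np.array([y[1],-y[0]])
D=W[...,:2]-np.array([.5358,.1483]); a=D@y; b=D@x
m=(a<-.024)&(a>-.05)&(abs(b)<.02)&(W[...,2]>.025)&(W[...,2]<.1)
P=np.c_[a[m],b[m],W[m][:,2]]; print(P[np.argsort(P[:,2])][:15])
E
```

```text
262 493 [0.5113 0.1222 0.0577]
268 485 [0.5141 0.1263 0.0588]
262 470 [0.5116 0.1231 0.07  ]
275 470 [0.5173 0.1216 0.071 ]
255 480 [0.5084 0.1226 0.0649]
240 470 [ 0.5147 -0.7779  0.7973]
260 450 [0.5109 0.1226 0.0817]
[[-0.0319  0.0064  0.0516]
 [-0.029   0.0119  0.0541]
 [-0.0276  0.0098  0.0555]
 [-0.0333  0.0137  0.0573]
 [-0.0333  0.0088  0.0573]
 [-0.038   0.0063  0.0578]
 [-0.0359  0.008   0.058 ]
 [-0.0318  0.0115  0.0586]
 [-0.0384  0.0021  0.0586]
 [-0.0368  0.0046  0.0596]
 [-0.0329  0.0082  0.0602]
 [-0.0307  0.0049  0.0605]
 [-0.0288  0.0118  0.0608]
 [-0.0358  0.008   0.0614]
 [-0.0402  0.0001  0.0615]]
```

Emit:
{"api": "arm_command", "payload": {"commands": [[5.5,[0.1,0.05,-0.4],0],[5.5,[0,0,0],0],[3.8,[0,0,0],0],[3.2,[0,0,0],0],[2.8,[0,0,0],0],[2.4,[0,0,0],0],[2.0,[0,0,0],0],[2.0,[0,0,0],0],[2.0,[0,0,0],0]], "grip_force": 35}}

```text
clock: 4.2
position: [0.5353, 0.1483, 0.0586]
ee_rot: [-0.68, 0.68, 0.194, -0.195]
contact_force: [-1.3, -1.9, 4.9]
width: 0.0255
```

```bash
python3 - <<'E'
from h import *
st(); grab('wrist','wrist4');grab('side','side4'); crop('side4','side4c',270,100,390,210,6); st()
E
```

```text
t 4.2 pos [0.5353 0.1483 0.0586] jaw 31.98 ydown [-1.e-03 -7.e-04 -1.e+00] F [-1.31 -1.88  4.92] w 0.0255
t 4.3 pos [0.5353 0.1483 0.0586] jaw 31.98 ydown [-1.1e-03 -7.0e-04 -1.0e+00] F [-2.56 -1.83  6.44] w 0.0253
```

View pics/wrist4.png

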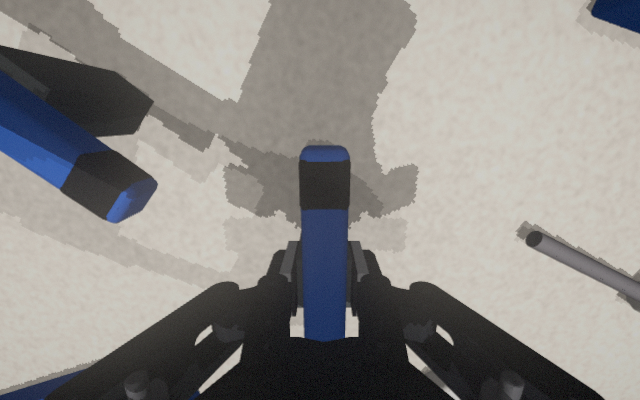

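View pics/side4c.png

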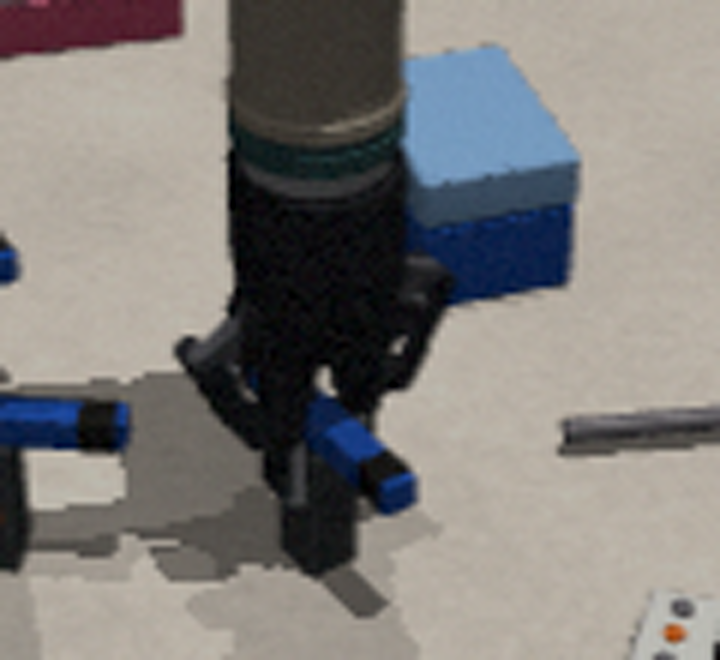

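Emit:
{"api": "arm_command", "payload": {"commands": [[2.0,[0,0,0.5],0],[2.0,[0,0,1.5],0],[2.0,[0,0,2],0],[2.0,[0,0,3],0],[2.0,[0,0,3],0],[2.0,[0,0,2],0],[2.0,[0,0,1],0],[2.0,[0,0,0],0],[2.0,[0,0,0],0]]}}

```text
clock: 5.2
position: [0.5353, 0.1487, 0.1872]
ee_rot: [0.68, -0.68, -0.194, 0.195]
contact_force: [-0.0, -0.7, -2.1]
width: 0.0254
```

```bash
python3 - <<'E'
from h import *
st(); grab('wrist','wrist5');grab('side','side5'); crop('side5','side5c',270,40,390,160,5); st()
d=load('wrist5');W=cloud(d); print(W[170:330:20,325])
E
```

```text
t 5.2 pos [0.5353 0.1487 0.1872] jaw 31.97 ydown [-0.0016 -0.     -1.    ] F [-0.02 -0.68 -2.08] w 0.0254
t 5.3 pos [0.5349 0.1486 0.1867] jaw 31.97 ydown [-3.e-03 -3.e-04 -1.e+00] F [ 0.18 -0.8  -2.36] w 0.0255
[[0.50608449 0.19820812 0.21733031]
 [0.50984331 0.1921968  0.21781326]
 [0.51391535 0.18568933 0.21724433]
 [0.51794434 0.17924529 0.21790805]
 [0.52282023 0.17145912 0.21587141]
 [0.52696508 0.16482588 0.21744647]
 [0.5315385  0.15751186 0.21802163]
 [0.53654114 0.14951431 0.21798511]]
```

View pics/side5c.png

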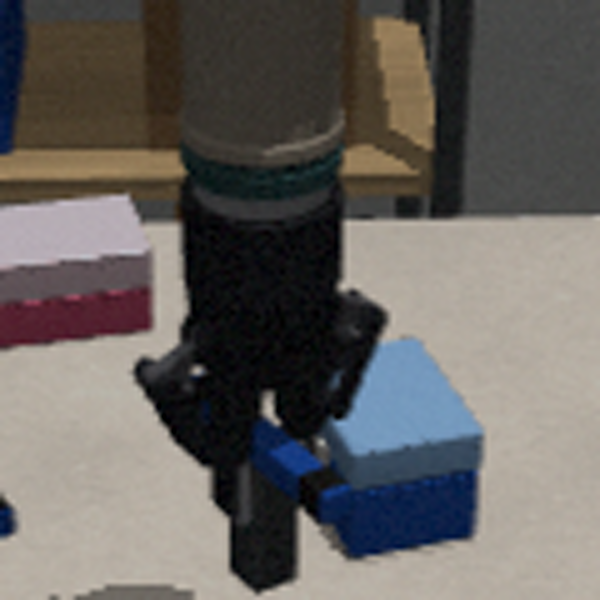

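Emit:
{"api": "arm_command", "payload": {"commands": [[2.0,[-0.1,-2,0],0.03],[2.0,[-0.1,-3,0],0.05],[2.0,[-0.1,-4,0],0.06],[2.0,[-0.1,-4,0],0.06],[2.0,[-0.1,-4,0],0.06],[2.0,[-0.1,-4,0],0.05],[2.0,[-0.1,-4,0],0.04],[2.0,[-0.1,-3,0],0],[2.0,[0,-1.5,0],0],[2.0,[0,-0.4,0],0],[2.0,[0,0,0],0],[2.0,[0,0,0],0]]}}

```text
clock: 6.5
position: [0.5277, -0.1489, 0.188]
ee_rot: [0.636, -0.635, -0.31, 0.31]
contact_force: [1.0, 0.3, -2.2]
width: 0.025
```

Emit:
{"api": "arm_command", "payload": {"commands": [[2.0,[0,0,0],0],[2.0,[0,0,0],0]]}}

```text
clock: 6.7
position: [0.5279, -0.1492, 0.1884]
ee_rot: [0.635, -0.635, -0.311, 0.311]
contact_force: [0.5, 0.1, -1.1]
width: 0.0255
```

```bash
python3 - <<'E'
from h import *
st(); grab('wrist','wrist6');grab('side','side6');grab('top','top6'); crop('side6','side6c',260,140,400,290,4);crop('top6','top6c',310,150,450,290,4.3); st()
E
```

```text
t 6.7 pos [ 0.5279 -0.1492  0.1884] jaw 52.11 ydown [ 1.e-04  4.e-04 -1.e+00] F [ 0.47  0.07 -1.05] w 0.0255
t 6.85 pos [ 0.5279 -0.1497  0.1884] jaw 52.08 ydown [ 2.e-04  1.e-04 -1.e+00] F [-0.11 -0.08 -2.46] w 0.0253
```

View pics/side6c.png

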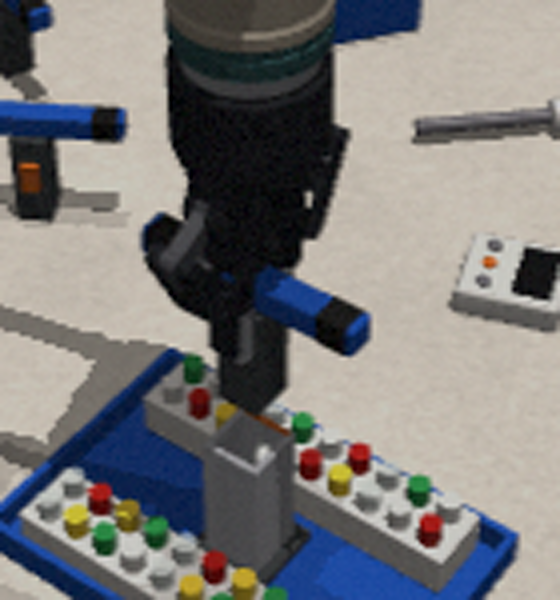

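View pics/wrist6.png

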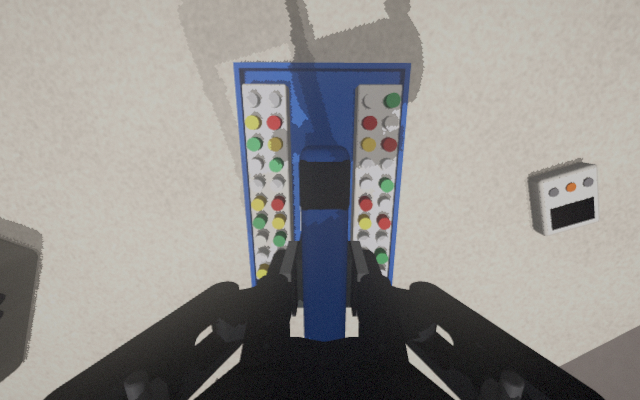

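View pics/top6c.png

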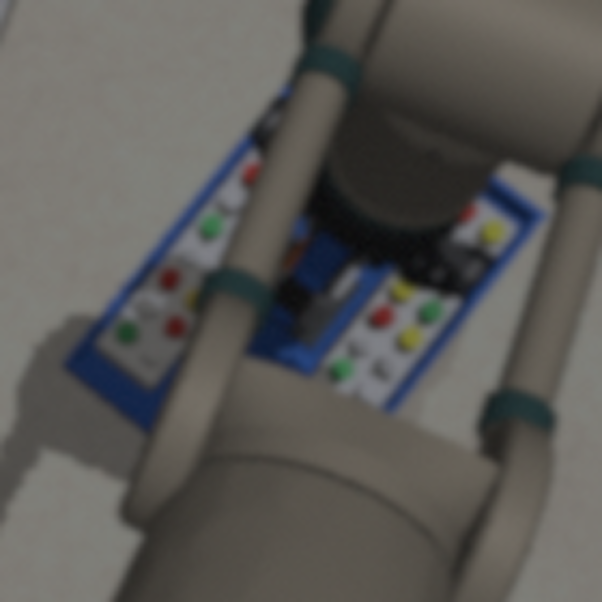

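```bash
python3 - <<'E'
from h import *
crop('side6','side6d',305,220,345,262,15); crop('side0','side0d',302,235,342,285,12)
d=load('side6')
def box(c,yaw,s,z):
    y=np.array([np.cos(yaw),np.sin(yaw)]);x=np.array([y[1],-y[0]])
    return [np.r_[np.array(c)+s/2*(a*x+b*y),z] for a,b in [(-1,-1),(1,-1),(1,1),(-1,1)]]
for nm,c,s,z in [('rim out',(.527,-.1505),.0355,.095),('rim in',(.527,-.1505),.0275,.095),('foot',(.5279,-.1495),.024,.131),('foot3',(.5279,-.1495),.026,.134)]:
    print(nm,[proj(d,p).round(1) for p in box(c,np.radians(52.1),s,z)])
E
```

```text
rim out [array([310.5, 250.9]), array([323.9, 258.4]), array([333.7, 248.2]), array([320.4, 241. ])]
rim in [array([313.1, 250.6]), array([323.5, 256.4]), array([331.1, 248.5]), array([320.8, 242.9])]
foot [array([314.4, 238.5]), array([323.7, 243.5]), array([330.5, 236.6]), array([321.2, 231.8])]
foot3 [array([313.7, 237.6]), array([323.8, 243. ]), array([331.1, 235.6]), array([321.1, 230.3])]
```

View pics/side6d.png

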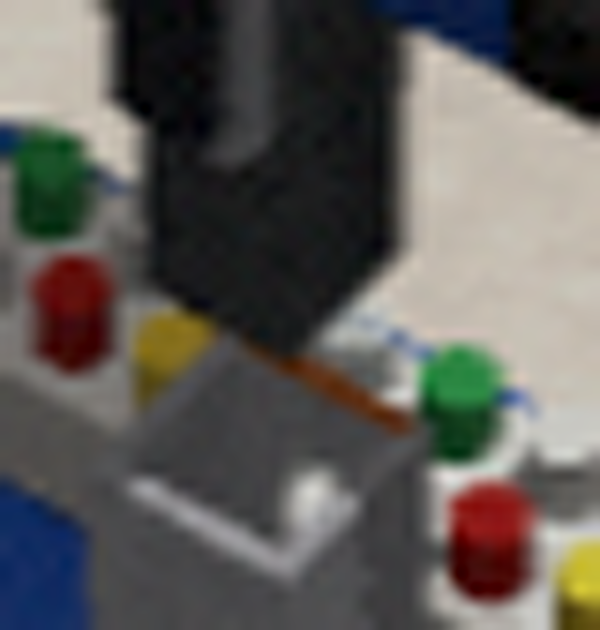

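View pics/side0d.png

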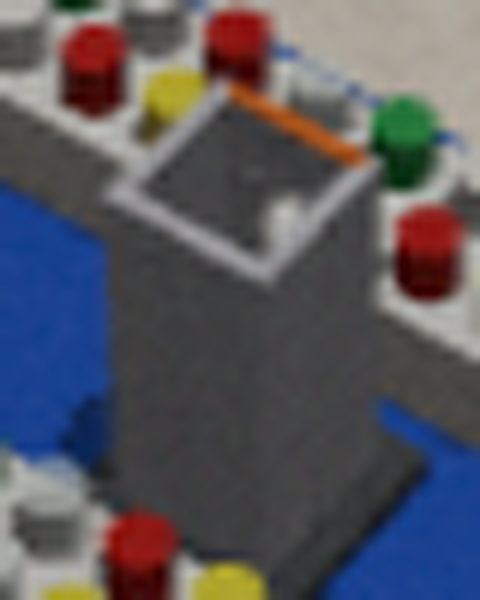

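```bash
cat > rel.py <<'E'
from h import *
yaw=np.radians(52.1); y=np.array([np.cos(yaw),np.sin(yaw)]); x=np.array([y[1],-y[0]])
def faces(tag,c,zr,half,lab):
    d=load(tag); W=cloud(d); D=W[...,:2]-np.array(c); a=D@x; b=D@y; ok=(W[...,2]>zr[0])&(W[...,2]<zr[1])
    for nm,n,t in [('+x',a,b),('-y',-b,a)]:
        m=ok&(abs(n-half)<.006)&(abs(t)<half-.004)
        v=n[m]
        if m.sum()<8: print(lab,nm,m.sum()); continue
        for _ in range(3):
            p=np.polyfit(t[m],n[m],1); 
        q=np.percentile(v,[25,50,75])*1000
        print(lab,nm,m.sum(),'med',q.round(2),'-> centre off along axis',round((np.median(v)-half)*1000,2)*(1 if nm=='+x' else -1),'tilt deg',np.degrees(p[0]).round(1))
if __name__=='__main__':
    faces('side0',(.527,-.1505),(.05,.09),.01775,'col0')
    faces('side6',(.527,-.1505),(.05,.09),.01775,'col6')
    faces('side6',(.527,-.1505),(.136,.172),.013,'stub6')
E
python3 rel.py
```

```text
col0 +x 94 med [16.99 17.35 17.75] -> centre off along axis -0.4 tilt deg 0.2
col0 -y 125 med [17.15 17.73 18.34] -> centre off along axis 0.02 tilt deg -0.3
col6 +x 94 med [16.81 17.2  17.53] -> centre off along axis -0.55 tilt deg 0.4
col6 -y 123 med [17.15 17.66 18.34] -> centre off along axis 0.09 tilt deg -0.4
stub6 +x 64 med [13.83 14.28 14.87] -> centre off along axis 1.28 tilt deg 0.0
stub6 -y 74 med [10.53 11.12 11.88] -> centre off along axis 1.88 tilt deg 0.7
```

Emit:
{"api": "arm_command", "payload": {"commands": [[2.0,[-0.25,0,-0.5],0],[2.0,[0,0,-1],0],[2.0,[0,0,-1],0],[2.0,[0,0,-0.3],0],[2.0,[0,0,0],0],[2.0,[0,0,0],0],[2.0,[0,0,0],0]]}}

```text
clock: 7.55
position: [0.5257, -0.1505, 0.1606]
ee_rot: [-0.635, 0.636, 0.31, -0.31]
contact_force: [-0.7, -0.1, -1.5]
width: 0.0252
```

```bash
python3 - <<'E'
from h import *
from rel import faces
st(); grab('side','side7');
faces('side7',(.527,-.1505),(.05,.09),.01775,'col7')
faces('side7',(.527,-.1505),(.108,.145),.013,'stub7')
faces('side7',(.527,-.1505),(.108,.124),.013,'stub7lo')
faces('side7',(.527,-.1505),(.124,.143),.013,'stub7hi')
d=load('side7');W=cloud(d)
crop('side7','side7d',300,215,345,265,12)
E
```

```text
t 7.55 pos [ 0.5257 -0.1505  0.1606] jaw 52.02 ydown [ 8.e-04 -3.e-04 -1.e+00] F [-0.7  -0.07 -1.51] w 0.0252
col7 +x 94 med [17.06 17.41 17.74] -> centre off along axis -0.34 tilt deg 0.7
col7 -y 120 med [17.12 17.64 18.16] -> centre off along axis 0.11 tilt deg 0.1
stub7 +x 58 med [12.67 13.24 13.56] -> centre off along axis 0.24 tilt deg 0.4
stub7 -y 63 med [13.06 13.6  14.04] -> centre off along axis -0.6 tilt deg 0.8
stub7lo +x 23 med [12.72 13.2  13.62] -> centre off along axis 0.2 tilt deg -0.8
stub7lo -y 32 med [13.08 13.41 14.07] -> centre off along axis -0.41 tilt deg 0.8
stub7hi +x 34 med [12.69 13.27 13.48] -> centre off along axis 0.27 tilt deg 1.0
stub7hi -y 31 med [13.09 13.67 14.01] -> centre off along axis -0.67 tilt deg 0.8
```

View pics/side7d.png

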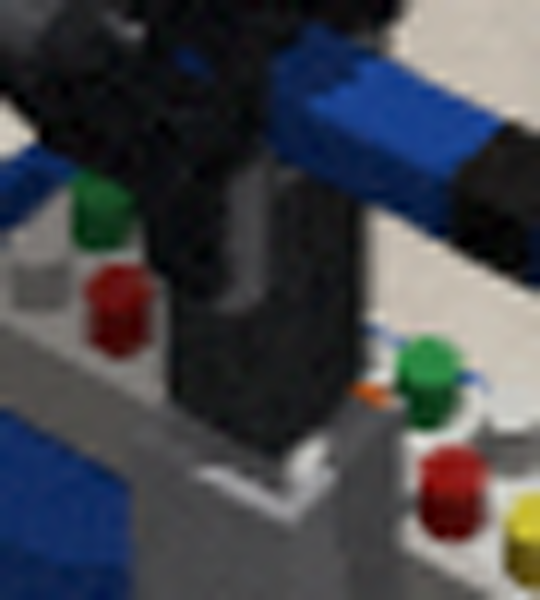

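Emit:
{"api": "arm_command", "payload": {"commands": [[2.0,[0,0.07,0],0],[2.0,[0,0,-0.2],0],[2.0,[0,0,-0.2],0],[2.0,[0,0,-0.2],0],[2.0,[0,0,-0.2],0],[2.0,[0,0,0],0]]}}

```text
clock: 8.2
position: [0.5251, -0.1495, 0.1519]
ee_rot: [0.636, -0.635, -0.31, 0.31]
contact_force: [0.1, 0.1, -1.0]
width: 0.0259
```

```bash
python3 - <<'E'
from h import *
from rel import faces
st(); grab('side','side8');
faces('side8',(.527,-.1505),(.05,.09),.01775,'col')
faces('side8',(.527,-.1505),(.103,.137),.013,'stub')
crop('side8','side8d',300,215,345,265,12)
E
```

```text
t 8.2 pos [ 0.5251 -0.1495  0.1519] jaw 52.03 ydown [-8.e-04  4.e-04 -1.e+00] F [ 0.08  0.12 -1.  ] w 0.0259
col +x 98 med [16.89 17.31 17.62] -> centre off along axis -0.44 tilt deg 0.3
col -y 118 med [17.24 17.71 18.19] -> centre off along axis 0.04 tilt deg 0.3
stub +x 57 med [11.7  12.09 12.63] -> centre off along axis -0.91 tilt deg 1.7
stub -y 55 med [12.36 13.01 13.41] -> centre off along axis -0.01 tilt deg -0.0
```

View pics/side8d.png

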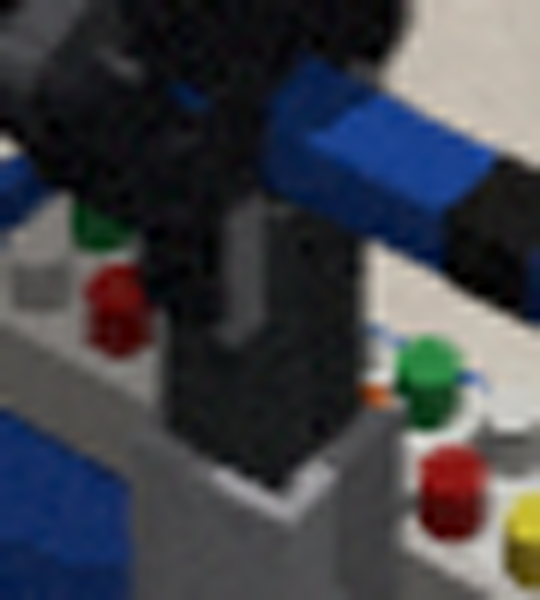

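Emit:
{"api": "arm_command", "payload": {"commands": [[2.0,[0.03,-0.02,0],0],[2.0,[0,0,-0.2],0],[2.0,[0,0,-0.2],0],[2.0,[0,0,-0.2],0],[2.0,[0,0,0],0]]}}

```text
clock: 8.75
position: [0.5254, -0.1497, 0.1459]
ee_rot: [0.636, -0.635, -0.31, 0.31]
contact_force: [-0.3, -0.6, -2.0]
width: 0.0254
```

```bash
python3 - <<'E'
from h import *
from rel import faces
st(); grab('side','side9'); 
faces('side9',(.527,-.1505),(.05,.09),.01775,'col')
faces('side9',(.527,-.1505),(.100,.131),.013,'stub')
crop('side9','side9d',300,215,345,265,12)
E
```

```text
t 8.75 pos [ 0.5254 -0.1497  0.1459] jaw 52.02 ydown [-7.e-04  4.e-04 -1.e+00] F [-0.28 -0.63 -1.96] w 0.0254
col +x 91 med [17.08 17.4  17.81] -> centre off along axis -0.35 tilt deg 0.2
col -y 124 med [17.22 17.77 18.5 ] -> centre off along axis -0.02 tilt deg 0.8
stub +x 48 med [12.13 12.57 12.96] -> centre off along axis -0.43 tilt deg 1.0
stub -y 48 med [12.8  13.18 13.74] -> centre off along axis -0.18 tilt deg -0.0
```

View pics/side9d.png

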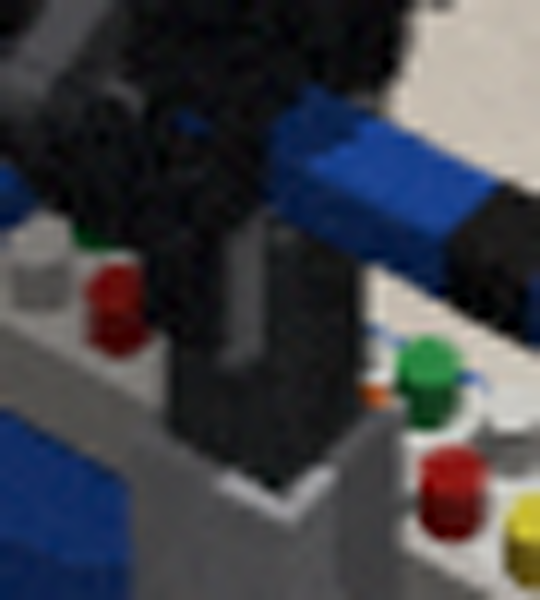

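Emit:
{"api": "arm_command", "payload": {"commands": [[2.0,[0,0,-0.3],0],[2.0,[0,0,-0.3],0],[2.0,[0,0,-0.3],0],[2.0,[0,0,-0.3],0],[2.0,[0,0,-0.3],0],[2.0,[0,0,-0.3],0],[2.0,[0,0,0],0]]}}

```text
clock: 9.5
position: [0.5253, -0.1497, 0.1277]
ee_rot: [0.636, -0.635, -0.31, 0.31]
contact_force: [0.6, 1.0, -1.8]
width: 0.0256
```

```bash
python3 - <<'E'
from h import *
from rel import faces
st(); grab('side','side10'); 
faces('side10',(.527,-.1505),(.05,.09),.01775,'col')
faces('side10',(.527,-.1505),(.100,.113),.013,'stub')
crop('side10','side10d',300,215,345,265,12)
E
```

```text
t 9.5 pos [ 0.5253 -0.1497  0.1277] jaw 52.03 ydown [-1.e-03  5.e-04 -1.e+00] F [ 0.55  1.02 -1.77] w 0.0256
col +x 93 med [16.85 17.28 17.62] -> centre off along axis -0.47 tilt deg 0.4
col -y 119 med [17.17 17.68 18.21] -> centre off along axis 0.07 tilt deg 0.6
stub +x 19 med [11.92 12.46 12.74] -> centre off along axis -0.54 tilt deg 2.2
stub -y 7
```

View pics/side10d.png

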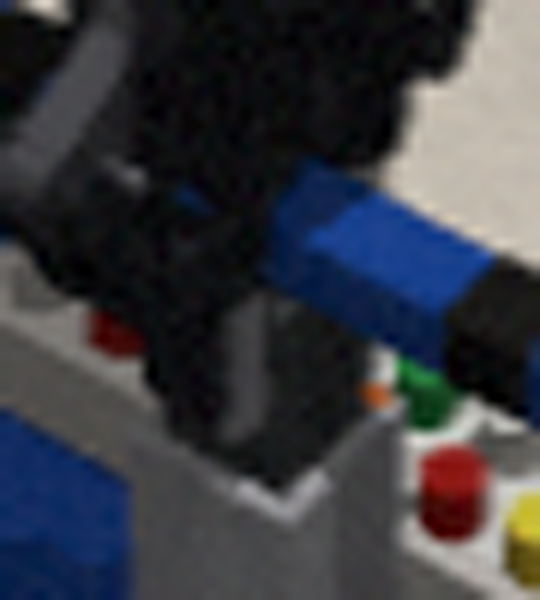

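Emit:
{"api": "arm_command", "payload": {"commands": [[2.0,[0,0,-0.2],0],[2.0,[0,0,-0.2],0],[2.0,[0,0,-0.2],0],[2.0,[0,0,-0.2],0],[2.0,[0,0,0],0]]}}

```text
clock: 10.05
position: [0.5254, -0.1497, 0.12]
ee_rot: [0.636, -0.635, -0.31, 0.31]
contact_force: [0.2, -0.0, -1.6]
width: 0.0251
```

```bash
python3 - <<'E'
from h import *
st()
E
```

```text
t 10.05 pos [ 0.5254 -0.1497  0.12  ] jaw 52.02 ydown [-6.e-04  4.e-04 -1.e+00] F [ 0.19 -0.01 -1.6 ] w 0.0251
```

Emit:
{"api": "arm_command", "payload": {"commands": [[2.0,[0,0,-0.15],0],[2.0,[0,0,-0.15],0],[2.0,[0,0,-0.15],0],[2.0,[0,0,-0.15],0],[2.0,[0,0,0],0]]}}

```text
clock: 10.55
position: [0.5255, -0.1498, 0.1141]
ee_rot: [0.636, -0.635, -0.31, 0.31]
contact_force: [-0.3, 0.0, -0.7]
width: 0.0254
```

```bash
python3 - <<'E'
from h import *
st(); d=grab('wrist','wrist11'); W=cloud(d); print(W[170:330:30,325,2]); grab('side','side11'); crop('side11','side11d',290,200,350,265,9)
E
```

```text
t 10.55 pos [ 0.5255 -0.1498  0.1141] jaw 52.03 ydown [-4.e-04  3.e-04 -1.e+00] F [-0.31  0.   -0.66] w 0.0254
[0.14382805 0.14447243 0.14439331 0.14421634 0.14396181 0.14381571]
```

View pics/side11d.png

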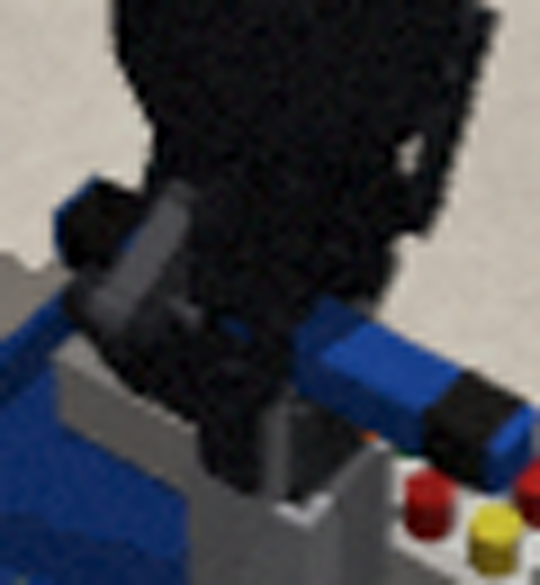

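Emit:
{"api": "arm_command", "payload": {"commands": [[3.0,[0,0,0],0],[4.0,[0,0,0],0],[5.5,[0,0,0],0],[5.5,[0,0,0],0],[5.5,[0,0,0],0]]}}

```text
clock: 11.15
position: [0.5258, -0.1499, 0.1145]
ee_rot: [-0.635, 0.636, 0.31, -0.31]
contact_force: [-0.1, -0.5, 0.2]
width: 0.0554
```

```bash
python3 - <<'E'
from h import *
st(); d=grab('wrist','wrist12'); W=cloud(d); print(W[170:330:30,325,2]); grab('side','side12'); crop('side12','side12d',290,200,350,265,9)
E
```

```text
t 11.15 pos [ 0.5258 -0.1499  0.1145] jaw 52.02 ydown [ 4.e-04 -1.e-04 -1.e+00] F [-0.14 -0.49  0.18] w 0.0554
[0.14454258 0.1444461  0.1439143  0.14413159 0.1443156  0.14419346]
```

View pics/wrist12.png

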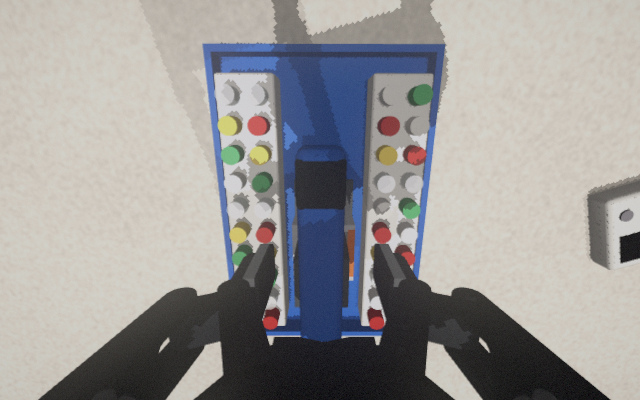

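View pics/side12d.png

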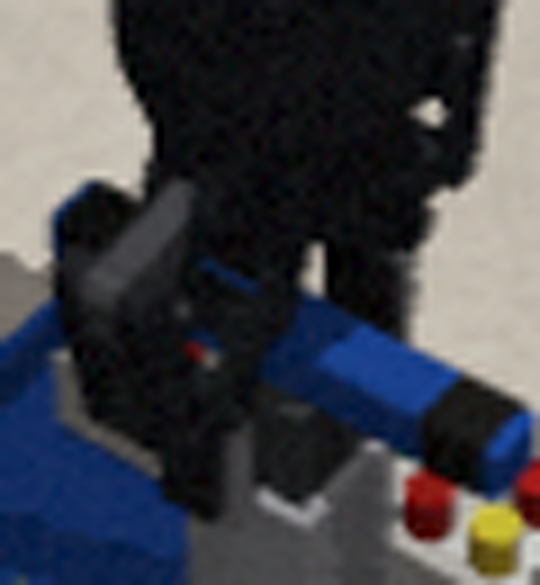

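Emit:
{"api": "arm_command", "payload": {"commands": [[5.5,[0,0,1],0],[5.5,[0,0,3],0],[5.5,[0,0,3],0],[5.5,[0,0,1],0],[2,[0,0,0],0],[0,[0,0,0],0],[0,[0,0,0],0],[0,[0,0,0],0],[0,[0,0,0],0]]}}

```text
clock: 12.15
position: [0.5252, -0.1497, 0.1933]
ee_rot: [0.636, -0.635, -0.31, 0.311]
contact_force: [-0.6, -0.4, 0.1]
width: -0.0001
```

```bash
python3 - <<'E'
from h import *
st(); d=grab('wrist','wrist13');grab('side','side13'); crop('side13','side13d',270,180,360,265,7)
W=cloud(d); m=((W[...,2]>0.135)&(W[...,2]<0.155)).astype(np.uint8); nl,lab=cv2.connectedComponents(m)
u,v=map(int,proj(d,(.5255,-.15,.144))); print(u,v)
ls=[l for l in range(1,nl) if (lab==l).sum()>300]
for l in ls:
    P=W[lab==l]; print(len(P),cv2.minAreaRect((P[:,:2]*1000).astype(np.float32)),P[:,2].mean())
E
```

```text
t 12.15 pos [ 0.5252 -0.1497  0.1933] jaw 52.02 ydown [-1.7e-03  9.0e-04 -1.0e+00] F [-0.61 -0.39  0.05] w -0.0001
322 233
2873 ((504.8061218261719, -133.89234924316406), (18.111875534057617, 76.68666076660156), 51.820499420166016) 0.14408732770512844
```

View pics/wrist13.png

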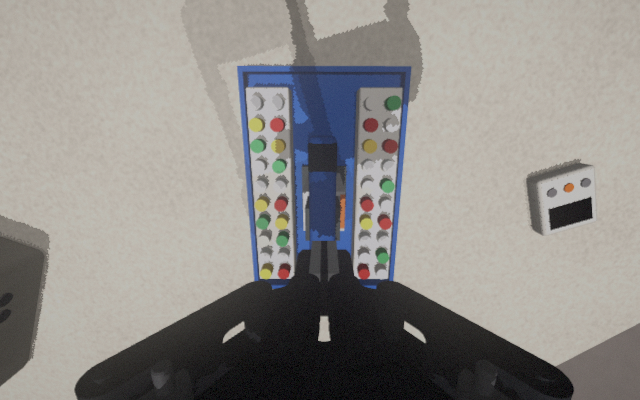

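View pics/side13d.png

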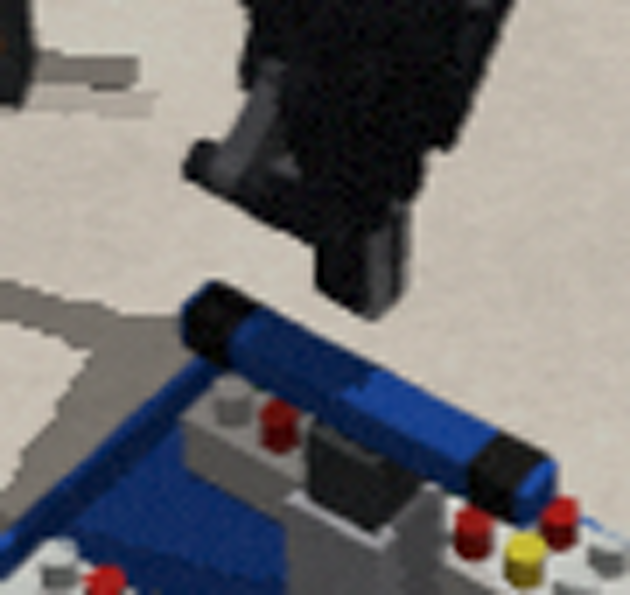

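Emit:
{"api": "arm_command", "payload": {"commands": [[0,[0,-0.03,-1.3],0],[0,[0,0,-1.2],0],[0,[0,0,-0.4],0],[0,[0,0,0],0],[0,[0,0,-0.1],0],[0,[0,0,-0.1],0],[0,[0,0,-0.1],0],[0,[0,0,-0.1],0],[0,[0,0,0],0]]}}

```text
clock: 13.15
position: [0.5256, -0.1501, 0.1613]
ee_rot: [0.635, -0.635, -0.31, 0.31]
contact_force: [0.5, 0.0, 0.6]
width: 0.0001
```

```bash
cat > bt.py <<'E'
from h import *
import sys
st(); d=grab('wrist',sys.argv[1]); W=cloud(d)
u,v=map(int,proj(d,(.5255-.786*.045,-.15+.618*.045,float(sys.argv[2])))); print(u,v,'bar top z',np.median(W[v-6:v+7,u-4:u+5,2]))
E
python3 bt.py w14 0.144
```

```text
t 13.15 pos [ 0.5256 -0.1501  0.1613] jaw 52.02 ydown [ 1.e-04  1.e-04 -1.e+00] F [0.49 0.04 0.61] w 0.0001
322 176 bar top z 0.14467184212543552
```

Emit:
{"api": "arm_command", "payload": {"commands": [[0,[0,0,-0.05],0],[0,[0,0,-0.05],0],[0,[0,0,-0.05],0],[0,[0,0,-0.05],0],[0,[0,0,0],0]]}}

```text
clock: 13.7
position: [0.526, -0.1503, 0.1598]
ee_rot: [-0.635, 0.636, 0.31, -0.31]
contact_force: [-0.6, -0.1, 4.9]
width: -0.0001
```

```bash
python3 bt.py w15 0.144
```

```text
t 13.7 pos [ 0.526  -0.1503  0.1598] jaw 52.03 ydown [ 1.2e-03 -4.0e-04 -1.0e+00] F [-0.58 -0.06  4.92] w -0.0001
321 176 bar top z 0.1439013743578359
```

Emit:
{"api": "arm_command", "payload": {"commands": [[0,[0,0,-0.05],0],[0,[0,0,-0.05],0],[0,[0,0,-0.05],0],[0,[0,0,-0.05],0]]}}

```text
clock: 14.15
position: [0.5259, -0.1502, 0.1575]
ee_rot: [-0.635, 0.636, 0.31, -0.31]
contact_force: [-0.1, 0.4, 5.1]
width: -0.0001
```

Emit:
{"api": "arm_command", "payload": {"commands": [[0,[0,0,-0.05],0],[0,[0,0,-0.05],0],[0,[0,0,-0.05],0],[0,[0,0,-0.05],0]]}}

```text
clock: 14.55
position: [0.5259, -0.1502, 0.1554]
ee_rot: [-0.635, 0.636, 0.31, -0.31]
contact_force: [0.8, 0.4, 4.8]
width: 0.0001
```

```bash
python3 bt.py w16 0.141
```

```text
t 14.55 pos [ 0.5259 -0.1502  0.1554] jaw 52.02 ydown [ 7.e-04 -1.e-04 -1.e+00] F [0.8  0.36 4.82] w 0.0001
321 177 bar top z 0.1392428615734457
```

Emit:
{"api": "arm_command", "payload": {"commands": [[0,[0,0,-0.1],0],[0,[0,0,-0.1],0],[0,[0,0,-0.1],0],[0,[0,0,-0.1],0],[0,[0,0,-0.1],0],[0,[0,0,-0.1],0],[0,[0,0,-0.1],0],[0,[0,0,-0.1],0],[0,[0,0,-0.1],0]]}}

```text
clock: 15.5
position: [0.526, -0.1502, 0.1464]
ee_rot: [-0.635, 0.636, 0.31, -0.31]
contact_force: [0.8, 0.0, 4.9]
width: -0.0
```

```bash
python3 bt.py w17 0.130
```

```text
t 15.5 pos [ 0.526  -0.1502  0.1464] jaw 52.02 ydown [ 8.e-04 -1.e-04 -1.e+00] F [0.78 0.03 4.93] w -0.0
321 176 bar top z 0.13018780945457928
```

Emit:
{"api": "arm_command", "payload": {"commands": [[0,[0,0,-0.1],0],[0,[0,0,-0.1],0],[0,[0,0,-0.1],0],[0,[0,0,-0.1],0],[0,[0,0,-0.1],0],[0,[0,0,-0.1],0],[0,[0,0,-0.1],0],[0,[0,0,-0.1],0],[0,[0,0,-0.1],0],[0,[0,0,-0.1],0],[0,[0,0,-0.1],0],[0,[0,0,-0.1],0]]}}

```text
clock: 16.75
position: [0.526, -0.1502, 0.1344]
ee_rot: [-0.635, 0.636, 0.31, -0.31]
contact_force: [0.2, -0.4, 4.2]
width: -0.0002
```

```bash
python3 bt.py w18 0.118; python3 -c "
from h import *
grab('side','side18'); crop('side18','side18d',270,180,360,275,6)"
```

```text
t 16.75 pos [ 0.526  -0.1502  0.1344] jaw 52.02 ydown [ 7.e-04  0.e+00 -1.e+00] F [ 0.24 -0.42  4.2 ] w -0.0002
321 176 bar top z 0.11838017979489283
```

View pics/side18d.png

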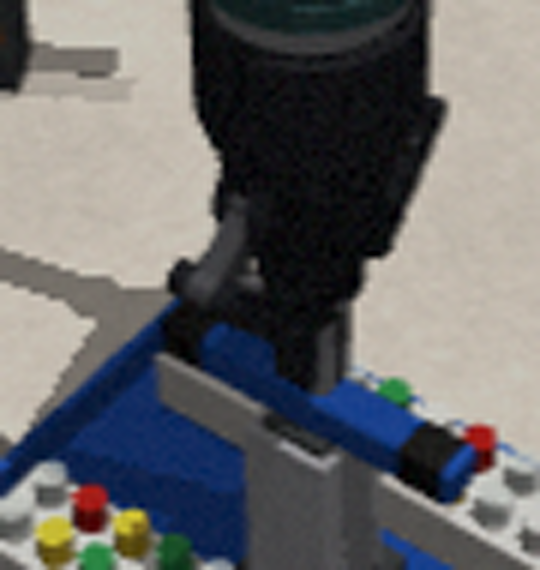

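Small gap left, about 5 mm. I'm going slower from here.

Emit:
{"api": "arm_command", "payload": {"commands": [[0,[0,0,-0.05],0],[0,[0,0,-0.05],0],[0,[0,0,-0.05],0],[0,[0,0,-0.05],0],[0,[0,0,-0.05],0],[0,[0,0,-0.05],0]]}}

```text
clock: 17.45
position: [0.5248, -0.1499, 0.1305]
ee_rot: [0.636, -0.635, -0.31, 0.311]
contact_force: [-0.2, 0.1, 0.1]
width: -0.0003
```

Emit:
{"api": "arm_command", "payload": {"commands": [[0,[0,0,-0.05],0],[0,[0,0,0],0]]}}

```text
clock: 17.65
position: [0.525, -0.15, 0.1302]
ee_rot: [0.636, -0.635, -0.31, 0.311]
contact_force: [-0.1, 1.5, -0.2]
width: -0.0004
```

Emit:
{"api": "arm_command", "payload": {"commands": [[0,[0,0,-0.05],0],[0,[0,0,0],0]]}}

```text
clock: 17.85
position: [0.5255, -0.1501, 0.1301]
ee_rot: [0.636, -0.635, -0.31, 0.31]
contact_force: [-0.0, 0.9, -0.1]
width: 0.0001
```

Emit:
{"api": "arm_command", "payload": {"commands": [[0,[0,0,-0.05],0],[0,[0,0,0],0]]}}

```text
clock: 18.05
position: [0.5256, -0.1501, 0.1301]
ee_rot: [-0.635, 0.635, 0.31, -0.31]
contact_force: [-1.4, -0.1, 3.4]
width: -0.0004
```

```bash
python3 bt.py w19 0.114
```

```text
t 18.05 pos [ 0.5256 -0.1501  0.1301] jaw 52.03 ydown [ 1.e-04  0.e+00 -1.e+00] F [-1.36 -0.09  3.37] w -0.0004
322 177 bar top z 0.11395127574880533
```

Emit:
{"api": "arm_command", "payload": {"commands": [[0,[0,0,-0.03],0],[0,[0,0,0],0]]}}

```text
clock: 18.3
position: [0.5256, -0.1501, 0.13]
ee_rot: [-0.635, 0.636, 0.31, -0.31]
contact_force: [-1.3, 0.9, 5.9]
width: -0.0002
```

Emit:
{"api": "arm_command", "payload": {"commands": [[0,[0,0,-0.03],0],[0,[0,0,0],0]]}}

```text
clock: 18.5
position: [0.5256, -0.1501, 0.13]
ee_rot: [-0.635, 0.636, 0.31, -0.31]
contact_force: [-1.9, 0.4, 7.5]
width: 0.0005
```

```bash
python3 bt.py w20 0.114
```

```text
t 18.5 pos [ 0.5256 -0.1501  0.13  ] jaw 52.03 ydown [ 3.e-04 -1.e-04 -1.e+00] F [-1.93  0.36  7.48] w 0.0005
322 177 bar top z 0.11397235563380007
```

Emit:
{"api": "arm_command", "payload": {"commands": [[0,[0,0,0.5],0],[0,[0,0,2.5],0],[0,[0,0,3],0],[0,[1.5,2,2],0],[0,[3,4,0],0],[0,[3,4,0],0],[0,[2,2.5,0],0],[0,[0,0,0],0],[0,[0,0,0],0]]}}

```text
clock: 19.45
position: [0.6207, -0.0247, 0.2086]
ee_rot: [0.635, -0.635, -0.31, 0.311]
contact_force: [-0.4, -0.6, -0.2]
width: -0.0002
```

```bash
python3 - <<'E'
from h import *
st(); d=grab('wrist','w21'); print(proj(d,(.527,-.1505,.1))); u,v=map(int,proj(d,(.538,-.136,.07)))
u=min(max(u,60),580);v=min(max(v,60),340); crop('w21','w21c',u-60,v-60,u+60,v+60,5)
grab('side','side21'); crop('side21','side21c',260,190,390,330,4)
W=cloud(d); m=((W[...,2]>0.105)&(W[...,2]<0.125)&(np.hypot(W[...,0]-.526,W[...,1]+.15)<.08))
P=W[m]; print(len(P)); 
if len(P)>50: print(cv2.minAreaRect((P[:,:2]*1000).astype(np.float32)),np.median(P[:,2]))
E
```

```text
t 19.45 pos [ 0.6207 -0.0247  0.2086] jaw 52.12 ydown [-1.1e-03 -4.0e-04 -1.0e+00] F [-0.41 -0.56 -0.21] w -0.0002
[147.01946517 210.09948191]
3792
((526.2363891601562, -149.05677795410156), (19.463346481323242, 128.73226928710938), 52.019187927246094) 0.11329210522107089
```

View pics/w21c.png

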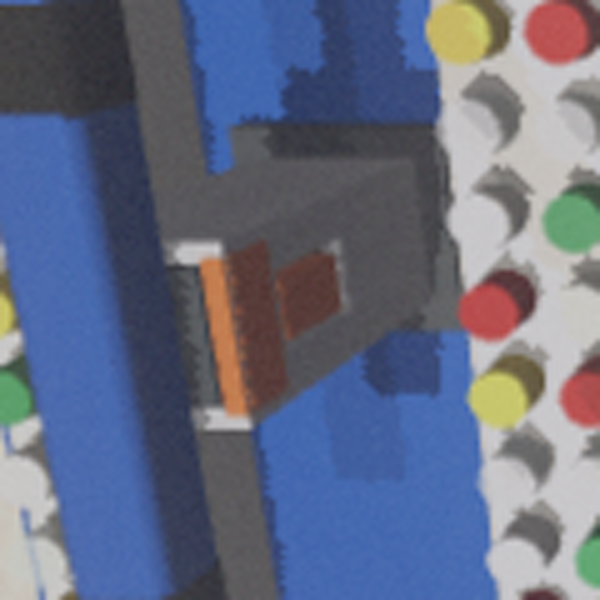

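View pics/side21c.png

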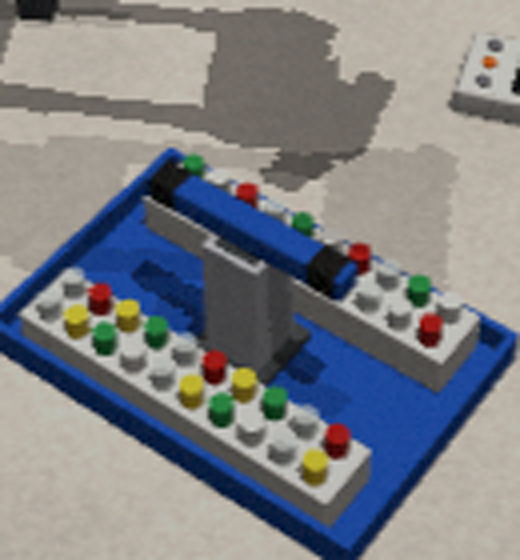

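```bash
python3 - <<'E'
from h import *
d=load('w21'); W=cloud(d); yaw=np.radians(52.1); y=np.array([np.cos(yaw),np.sin(yaw)]); x=np.array([y[1],-y[0]])
u,v=map(int,proj(d,(.538,-.136,.07))); u=min(max(u,60),580);v=min(max(v,60),340)
for nm,(a,b) in dict(button=(312,293),wall_r=(375,260),wall_up=(330,215),mark=(258,320)).items():
    U,V=u-60+a/5,v-60+b/5; Q=W[int(V)-2:int(V)+3,int(U)-1:int(U)+2].reshape(-1,3); D=Q[:,:2]-np.array([.5267,-.1505])
    print(nm,'y',np.median(D@y).round(4),'x',np.median(D@x).round(4),'z',np.median(Q[:,2]).round(4))
E
```

```text
button y 0.0179 x -0.0013 z 0.0654
wall_r y 0.0179 x -0.0 z 0.0358
wall_up y 0.0182 x -0.0136 z 0.0531
mark y 0.0182 x -0.002 z 0.0883
```

```bash
python3 -c "
from rig import manip
print(manip.sign_off())"
```

```text
the job is handed in; nothing more can be done
None
```

The T-handle is fitted to the carrier, fully home with its button out through the window, and the job is handed in. No verdict was reported.

- **What I did:** I took the handle farthest from the base (0.55 m). I gripped it over the upper part of the button so the button sank flush, lifted it, and turned it 20° onto the column. I corrected about 2.5 mm of offset from the side-camera depth and inserted it about 39 mm. I let go with the button trapped, then pushed on the bar with closed fingers. Sliding took about 5 N, and the highest push, when seated, was about 7.5 N.
- **Last checks:**
  - The bar top is at z = 0.113 m, which is the fully home height.
  - The bar yaw is 52.0°, against about 52.1° measured for the column.
  - The button face is at y = 17.9 mm from the column axis, level with the outer wall, so it has popped out.
  - The gripper was about 15 cm to the side and clear of everything.
- **Not checked or slightly off:** I did not measure the bystanders again at the end. While the closed gripper was in front of the camera, the bar top read about 0.7 mm higher than in the final reading. That is within the calibration error.

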